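Play the light sensor with a fluted glass cell

TASK

Slide the fader on the small synth case all the way up to its far end so the light sensor is heard, then lift the tall stoppered glass cell out of the wooden rack, touching it on its two frosted sides only, and hold it upright in the beam midway between the lamp and the light sensor, so that the light goes squarely through the middle of its clear windows. Keep the cell from knocking the lamp or the sensor, leave the other things where they are, and finish while still holding the cell in the beam.

Things in the scene. Friction and masses are not known exactly. Their poses are not given: they have to be found in the camera images.
- fader (a joint): Light-channel fader of the small synth case, in m of travel: 0 = lower end (near edge of the case, towards the robot), 0.060 = fully up. It slides along fader_cap's +x, takes about 1.5 N, and stays where it is left. It starts somewhere in the lower half.
- fader_cap (a point): Centre of the top of the fader's black cap (24 mm along its travel, 12 mm wide, 16 mm high, on a thin stem: its underside is 4 mm above the case's panel, its top 20 mm above it). x points along the travel towards 'up', y across the cap, z up. The panel is level and free of knobs (14 mm high) for 45 mm to either side of the fader's line; three flat jack nuts, 3 mm high, lie near its lower end.
- synth: Small desktop synth case, grey with wooden cheeks, 150 (x) x 188 (y) x 62 mm high (panel surface, level), fixed. Origin: centre of its underside. x points away from the near edge; the fader runs along x on its middle line.
- cell: The tall glass cell: a fluted glass block 36 mm (x) x 14 mm (y) x 62 mm high with a black stopper 26 x 10 x 6 mm on top; 60 to 100 g. Its two narrow sides, at x = +-18 mm (14 mm wide, full height), are frosted white: the only faces to be touched. The two broad faces, at y = +-7 mm, are the clear windows. Origin: centre of its underside, z up. It stands in a slot of the rack: 14 mm deep, 1 mm of play all round, bottom 6 mm above the table, glass top 68 mm above the table.
- cell_mid (a point): Middle of the cell's clear windows: on its axis, 31 mm above its underside.
- rack: Wooden rack, 78 (x) x 152 (y) x 20 mm high, fixed; three equal slots in a row along y, 46 mm apart, each with its long side along x. Origin: centre of its underside.
- bench: Light bench, fixed: an aluminium rail 40 (x) x 300 (y) mm, its top 25 mm above the table, with a round black lamp at the -y end and a grey sensor box at the +y end, on posts. The beam runs along y from lamp to sensor, 105 mm above the table, about 16 mm thick. Lamp nose and sensor nose stand 65 mm either side of the middle, so 130 mm are free between them; the tops of lamp and sensor lie up to 136 mm above the table. Origin: centre of its underside.
- bench_beam (a point): The point of the beam midway between lamp nose and sensor nose, 105 mm above the table. y runs along the beam, x level across it, z up.
- short_block: Bystander in the rack: a short clear block of the same 36 x 14 mm section, 34 mm high, without stopper.
- filter_frame: Bystander in the rack: a black filter frame 36 x 14 x 46 mm.
- tape: Bystander: roll of tape lying flat, 96 mm across, 24 mm high.
- screwdriver: Bystander: screwdriver lying on the table, 160 mm long.
- mug: Bystander: white mug, 80 mm across, 90 mm high.
- knob_jar: Bystander: small jar with a steel lid, 56 mm across, 65 mm high.
Mind the look-alikes: they are no part of the job. What is shaped like the cell but blue is not meant.

How it is judged:
By the outcome, as a careful person would: the job done as asked, in the order asked, and still so for the second after the job is handed in, while the arm keeps its last pose, push and grip.
It also fails if it takes over 45 s, if anything falls off the work surface, if the arm or the gripper's body presses on something with over 40 N, if the wrist force passes 120 N, or if a joint passes its speed limit or range.

ROBOT

A 6-joint arm with a two-finger parallel gripper is mounted at the origin on the work surface. World frame = base frame: x ahead of the robot, y to its left, z up, the work surface at z = 0. Lengths are in mm, angles in rad, forces in N, time in s.
With the tool pointing down it reaches from about 225 to 725 mm from the base axis. Payload 3.1 kg.
Tool frame: the origin (TCP) lies midway between the tips of the shut fingers; the grasp point (between the pads) lies 19 mm behind it; x points along the fingers, y is the direction in which the jaws open and shut, and the axes are right-handed (so a half turn about x gives the same grasp; the last joint's range is limited). The gripper opens to 85 mm and grips with 20 to 120 N. Pads are 22 mm wide; open, the fingers measure 114 mm over their backs; the gripper's body (76 mm by 85 mm) begins 54 mm behind the grasp point. The pads swing forward as they close: fully open they stand 13 mm farther back than shut.
Start: joints at [1.219, 0.048, 0.099, 1.622, 0, 1.443], TCP at [116.525, 511.898, 231.312] pointing down, gripper open.
Joint ranges: [-2.91, 2.91], [-0.99, 1.94], [-1.21, 1.42], [-2.12, 2.29], [-1.49, 1.47], [-3.14, 3.14]. Speed limits (rad/s): [2.79, 2.79, 3.14, 3.14, 3.14, 3.14].

INTERFACE

Orientations are given as a unit quaternion [x, y, z, w].
In Python, from plant import manip gives the robot as it stands.
- The arm moves only by the shell command python3 -m inch 'ROWS' [FORCE]. ROWS is JSON, one flat list of numbers, 5 for each row, row after row: the opening, from 0 (shut) to 1 (fully open), then the shift along the tool's x, y, z in m, then the turn about the tool's x in rad. In form: [jaw, x, y, z, roll, jaw, x, y, z, roll, ...]. A call has 1 to 10 rows; each row shifts and turns the pose as measured when the row begins, along the tool's axes as they then stand; what a row does not reach is not made up. A row lasts 1/12 s, in which the tool goes at most 41.7 mm and 7.16 degrees, less where a joint would pass 70% of its speed; a pose out of reach is approached as far as the arm can. A call with a gripper value outside its range is refused whole. The fingers move at their own pace and stop on an object; FORCE is the grip in N (left out, the last holds). Time passes only in rows, so rows that do not move let the fingers close. It gives the time, the measured TCP pose, the force and the opening at its end, in the units of the state.
- manip.get_state(): the state, without advancing time (a new reading comes with each control period).
- manip.snapshot(name): name is "side" or "top" or "wrist"; returns (picture, depth): 480x640x3 uint8, blue, green, red; 480x640 float32, mm along the optical axis (not along the pixel's ray), 0 where there is no reading.
- manip.calibration(name): a dict with "intrinsics" (3x3 intrinsics, pixels), "world_to_cam" (4x4, takes a point from world to camera coordinates). Camera axes: x right, y up, looking along -z (the intrinsics and any distortion apply to the point x, -y, -z); pixel columns grow to the right and rows downward; lengths in mm; the calibration is good to about 2 mm. The wrist camera is an equidistant fisheye: a pixel r from the principal point sees the ray r / f radians off the axis. A picture is of the moment at which its call begins: read the wrist's pose just before it. calibration takes no time and is no camera call; for the wrist camera it gives the pose at the moment of the call.
- manip.job_done(): hands the job in, once; it reports no verdict.
The state is a dict: "time": time; "joint_positions": joint angles; "dq": joint speeds; "joint_efforts": joint torques, N m; "position": TCP position; "orientation": TCP orientation; "force": force on the tool from outside, world axes, zero at the start; "moment": the same for the moment, N m; "gripper_width": finger opening in mm.
Only numpy, scipy, OpenCV 4.12 (cv2) and the standard library are available. Lean on these libraries where they do the work, as an engineer would, in place of code of your own. Each camera call takes 0.05 s, during which the arm holds its last target. There are 200 camera calls.

## Working session

There is one attempt and no reset: what is moved stays moved. The work goes in short steps, Python scripts to look and compute and a shell command to move; the robot and the scene stay as the last step left them, time stands still between calls to the robot, and variables do not carry over. Pictures are saved under pics/ and viewed, about 8 in all and at most 12, crops included, and the job is handed in when it is done.

```bash
mkdir -p pics
cat > h.py <<'E'
import numpy as np,cv2
from plant import manip
def snap(n,f):
    c=manip.calibration(n); p,d=manip.snapshot(n); cv2.imwrite('pics/'+f+'.png',p); np.savez('pics/'+f+'.npz',p=p,d=d,K=c['intrinsics'],T=c['world_to_cam'])
    return p,d,np.array(c['intrinsics']),np.array(c['world_to_cam'])
def cloud(d,K,T,fish=False):
    v,u=np.indices(d.shape)
    x=(u-K[0,2])/K[0,0]; y=(v-K[1,2])/K[1,1]
    if fish:
        r=np.hypot(x,y)+1e-9; s=np.tan(np.minimum(r,1.5))/r; x=x*s;y=y*s
    P=np.stack([x*d,-y*d,-d,np.ones_like(d)],-1)
    return (P@np.linalg.inv(T).T)[...,:3]
E
python3 - <<'E'
from h import *
for n in('top','side'):
    p,d,K,T=snap(n,n+'1'); print(n,K.tolist(),np.linalg.inv(T)[:3,3].round(), {k:v for k,v in manip.calibration(n).items() if k not in('intrinsics','world_to_cam')})
s=manip.get_state(); print(s)
E
```

```text
top [[481.0596294659918, 0.0, 319.9418166472015], [0.0, 481.0596294659918, 234.70985977307205], [0.0, 0.0, 1.0]] [ 296.   19. 1109.] {}
side [[492.23515668672576, 0.0, 313.84379376256675], [0.0, 492.23515668672576, 240.2158446749589], [0.0, 0.0, 1.0]] [189. 528. 737.] {}
{'time': 0.1, 'joint_positions': array([1.21919073e+00, 4.86529324e-02, 9.77447807e-02, 1.62199075e+00,
       2.87217596e-05, 1.44300449e+00]), 'dq': array([-0.00076188, -0.00061727,  0.00399109,  0.0031814 , -0.00062284,
       -0.00090389]), 'joint_efforts': array([ 3.23444525e-03, -3.39850903e+01,  3.20936179e+01,  1.58059469e-02,
       -2.33664023e-04, -1.86457135e-05]), 'position': array([116.33216064, 511.38574978, 230.24168611]), 'orientation': array([ 0.07824531,  0.70286976, -0.07968473,  0.70249706]), 'force': array([-0.76120687, -0.10563801, -0.55021048]), 'moment': array([0.01924118, 0.0202721 , 0.03054445]), 'gripper_width': 85.64516552084875}
```

View pics/top1.png

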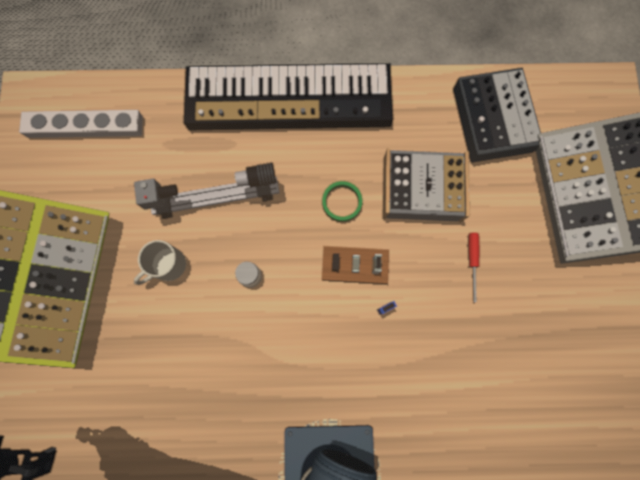

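View pics/side1.png

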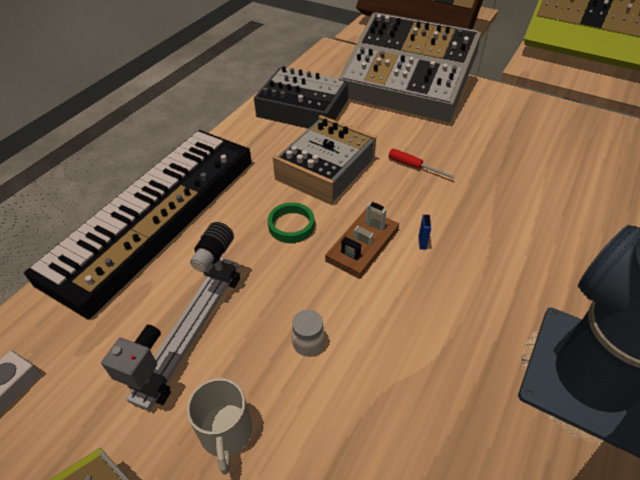

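The top view shows the synth at about (427,186), with its fader at (429,184). The rack is at (355,265), with the tall cell in its right-hand slot at (378,263), which the side view confirms. The bench runs from the sensor at (150,195) to the lamp at (262,180). The blue decoy lies outside the rack. Next I'll measure with depth.

Run:
```python
from h import *
z=np.load('pics/top1.npz'); p,d,K,T=z['p'],z['d'],z['K'],z['T']; C=cloud(d,K,T)
v,u=np.indices(d.shape)
def blob(name,box,z0,z1):
    m=(u>=box[0])&(u<=box[1])&(v>=box[2])&(v<=box[3])&(C[...,2]>z0)&(C[...,2]<z1)&(d>0)
    if m.sum()<4: print(name,'none',m.sum());return
    q=C[m]; r=cv2.minAreaRect(q[:,:2].astype(np.float32))
    print(name,m.sum(),'mean',q.mean(0).round(1),'rect',[np.round(a,1) for a in r])
blob('synth',(378,472,145,225),55,66)
blob('synthall',(378,472,145,225),40,90)
blob('cap',(418,438,165,205),74,95)
blob('rack',(315,395,240,290),12,26)
blob('cell',(368,388,248,280),58,80)
blob('frame',(326,346,248,280),45,58)
blob('rail',(165,250,180,215),18,32)
blob('lamp',(235,290,155,205),85,145)
blob('sensor',(125,190,170,225),85,145)
img=np.hstack([cv2.resize(p[150:222,380:475],None,fx=4,fy=4,interpolation=2),cv2.resize(p[150:222,125:225],None,fx=4,fy=4,interpolation=2)]); cv2.imwrite('pics/c1.png',img)
z=np.load('pics/side1.npz'); p,d,K,T=z['p'],z['d'],z['K'],z['T']; C=cloud(d,K,T)
print('side:');blob('synth',(270,380,110,200),55,66);blob('cap',(318,338,132,158),74,95);blob('rack',(320,402,190,280),12,26);blob('cell',(362,390,198,235),58,80);blob('rail',(150,235,260,385),18,32);blob('lamp',(185,240,215,285),85,145);blob('sensor',(95,165,320,410),85,145)
```

```text
synth 4233 mean [ 620.4 -233.7   62.5] rect [array([ 624.6, -234.9]), array([189.5, 153.6]), np.float64(86.3)]
synthall 5479 mean [ 620.4 -233.1   63.6] rect [array([ 636.1, -243.8]), array([206.3, 177.8]), np.float64(86.3)]
cap 66 mean [ 616.  -233.6   82.1] rect [array([ 617.1, -234.1]), array([12.5, 24.2]), np.float64(87.0)]
rack 1880 mean [444.6 -67.3  20.7] rect [array([446.1, -68.3]), array([152. ,  79.1]), np.float64(85.6)]
cell 115 mean [ 441.6 -113.    70.9] rect [array([ 442.2, -113.5]), array([13., 36.]), np.float64(86.2)]
frame 107 mean [448.7 -22.5  52.4] rect [array([448.9, -22.3]), array([13.4, 35.4]), np.float64(87.6)]
rail 1323 mean [610.9 266.5  26. ] rect [array([612.5, 266.9]), array([ 44.8, 195.1]), np.float64(10.8)]
lamp 775 mean [627.7 145.1 121.9] rect [array([631.1, 149.7]), array([47.8, 85.4]), np.float64(9.4)]
sensor 935 mean [592.2 365.3 122.3] rect [array([597.4, 360.5]), array([52.9, 84.1]), np.float64(9.2)]
side:
synth 3336 mean [ 619.9 -227.8   60.3] rect [array([ 647.2, -250.9]), array([225.5, 198.2]), np.float64(86.1)]
cap 59 mean [ 617.3 -231.6   78.7] rect [array([ 617.6, -252.2]), array([55.2, 23.5]), np.float64(89.4)]
rack 1862 mean [448.8 -59.4  18.4] rect [array([496.7, -76.2]), array([159.7, 192.3]), np.float64(80.3)]
cell 167 mean [ 442.5 -110.2   66.9] rect [array([ 443.7, -112.6]), array([16.7, 37. ]), np.float64(85.5)]
rail 2501 mean [614.  253.3  23.9] rect [array([618. , 235.7]), array([ 61.1, 257.1]), np.float64(6.8)]
lamp 1304 mean [625.3 153.6 116.4] rect [array([631.9, 151.9]), array([46.9, 88.5]), np.float64(6.9)]
sensor 2229 mean [589.2 375.1 118.4] rect [array([597.3, 361.7]), array([54.3, 83.2]), np.float64(8.1)]
```

View pics/c1.png

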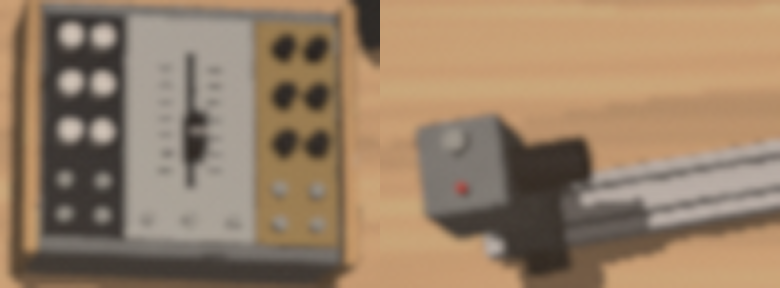

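The crop shows the black cap at mid-slot, with flat nuts at the lower end. The sizes agree with the description: cap 12×24 at z 82, cell 13×36, and 129 mm free between the noses. I can move now.

```bash
cat >> h.py <<'E'
from scipy.spatial.transform import Rotation as Ro
def plan(tgt,yaw=None):
    """tool-axis shift (mm) after rolling first so that jaw axis lies along world yaw (deg, mod 180)"""
    s=manip.get_state(); R=Ro.from_quat(s['orientation']); M=R.as_matrix()
    print('t %.2f'%s['time'],'pos',s['position'].round(1),'F',s['force'].round(1),'w %.1f'%s['gripper_width'],'q6 %.2f'%s['joint_positions'][5])
    print('x',M[:,0].round(3),'yaw jaw',np.degrees(np.arctan2(M[1,1],M[0,1])).round(2))
    roll=0
    if yaw is not None:
        a=np.degrees(np.arctan2(M[1,1],M[0,1])); e=(yaw-a+90)%180-90; roll=-np.radians(e)
    M2=(R*Ro.from_rotvec([roll,0,0])).as_matrix()
    print('roll',round(roll,4),'shift mm',(M2.T@(np.array(tgt)-s['position'])).round(1))
E
python3 - <<'E'
from h import *
plan([575,-231,200],-3.8)
E
```

```text
t 0.10 pos [116.3 511.4 230.2] F [-0.8 -0.1 -0.6] w 85.6 q6 1.44
x [-0.001 -0.002 -1.   ] yaw jaw 77.18
roll 1.4133 shift mm [ 31.4 506.9 710.3]
```

```bash
python3 -m inch '[0,0,0,0,0.12,0,0,0,0,0.12,0,0,0,0,0.12,0,0,0,0,0.12,0,0,0,0,0.12,0,0,0,0,0.12,0,0,0,0,0.12,0,0,0,0,0.12,0,0,0,0,0.12,0,0,0,0,0.12]' 40; python3 -m inch '[0,0,0,0,0.12,0,0,0,0,0.1,0,0,0.02,0.028,0,0,0,0.02,0.028,0,0,0,0.02,0.028,0,0,0,0.02,0.028,0,0,0,0.02,0.028,0,0,0,0.02,0.028,0,0,0,0.02,0.028,0]'; python3 -c "
from h import *
plan([575,-231,200],-3.8)"
```

```text
time: 0.93
position: [115.0, 507.7, 222.7]
orientation: [0.469, 0.522, -0.48, 0.526]
force: [-0.3, 0.9, -0.3]
gripper_width: 0.1
time: 1.68
position: [226.9, 289.2, 216.9]
orientation: [-0.52, -0.464, 0.54, -0.472]
force: [0.4, -0.4, 0.3]
gripper_width: 0.0
t 1.68 pos [226.9 289.2 216.9] F [ 0.4 -0.4  0.3] w 0.0 q6 2.43
x [-0.013 -0.027 -1.   ] yaw jaw -7.04
roll -0.0566 shift mm [ 26.2 382.  495.5]
```

```bash
python3 -m inch '[0,0,0.024,0.031,0,0,0,0.024,0.031,0,0,0,0.024,0.031,0,0,0,0.024,0.031,0,0,0,0.024,0.031,0,0,0,0.024,0.031,0,0,0,0.024,0.031,0,0,0,0.024,0.031,0,0,0,0.024,0.031,0,0,0,0.024,0.031,0]'; python3 -c "
from h import *
plan([575,-231,150],-3.8)"
```

```text
time: 2.52
position: [430.2, -65.3, 219.6]
orientation: [-0.52, -0.466, 0.539, -0.472]
force: [-0.6, 0.5, 0.3]
gripper_width: -0.3
t 2.52 pos [430.2 -65.3 219.6] F [-0.6  0.5  0.3] w -0.3 q6 1.41
x [-0.014 -0.025 -1.   ] yaw jaw -6.9
roll -0.0541 shift mm [ 71.8 156.3 153.9]
```

```bash
python3 -m inch '[0,0,0,0,0.054,0,0.007,0.0156,0.0154,0,0,0.007,0.0156,0.0154,0,0,0.007,0.0156,0.0154,0,0,0.007,0.0156,0.0154,0,0,0.007,0.0156,0.0154,0,0,0.007,0.0156,0.0154,0,0,0.007,0.0156,0.0154,0,0,0.007,0.0156,0.0154,0,0,0.007,0.0156,0.0154,0]';python3 -m inch '[0,0.007,0.0156,0.0154,0,0,0,0,0,0,0,0,0,0,0]'
python3 - <<'E'
from h import *
plan([575,-231,150],-3.8)
p,d,K,T=snap('wrist','w1'); print(K.tolist())
C=cloud(d,K,T,True); m=(C[...,2]>74)&(C[...,2]<95)&(abs(C[...,0]-617)<22)&(abs(C[...,1]+233)<18)&(d>0)
print(m.sum()); 
if m.sum()>5: q=C[m]; print(q.mean(0).round(1),cv2.minAreaRect(q[:,:2].astype(np.float32)))
E
```

```text
time: 3.35
position: [544.9, -242.9, 150.2]
orientation: [-0.534, -0.45, 0.555, -0.452]
force: [-1.0, -0.8, -0.1]
gripper_width: -0.3
time: 3.6
position: [557.0, -264.8, 136.6]
orientation: [-0.534, -0.451, 0.557, -0.449]
force: [0.3, -0.7, 0.2]
gripper_width: -0.1
t 3.60 pos [ 557.  -264.8  136.6] F [ 0.3 -0.7  0.2] w -0.1 q6 1.23
x [-0.028 -0.019 -0.999] yaw jaw -10.98
roll -0.1254 shift mm [-14.5  15.3 -34.6]
[[371.64829954431775, 0.0, 315.24775733364584], [0.0, 371.64829954431775, 237.91345101470998], [0.0, 0.0, 1.0]]
994
[ 616.9 -234.    80.9] ((617.5389404296875, -234.85830688476562), (12.878165245056152, 24.355918884277344), 85.9197998046875)
```

View pics/w1.png

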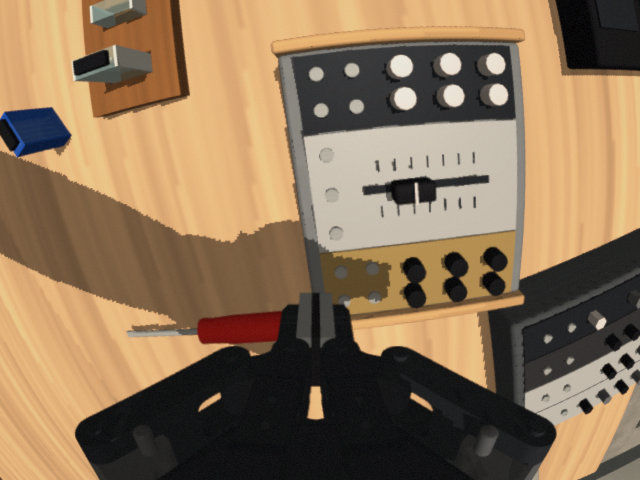

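The wrist view shows the cap at (413,190), with its slot running left to right and clear space behind it. That puts the cap at (617.2, −234.4, 81), which agrees with the top view.

```bash
python3 -m inch '[0,0,0,0,-0.065,0,0,0,0,-0.06,0,-0.005,0.006,-0.011,0,0,-0.005,0.006,-0.011,0,0,-0.004,0.006,-0.012,0,0,0,0,0,0]'; python3 -c "
from h import *
plan([576,-231.6,69],-3.8)"
```

```text
time: 4.15
position: [576.6, -224.2, 151.6]
orientation: [-0.504, -0.487, 0.527, -0.481]
force: [0.2, -0.0, -0.0]
gripper_width: 0.2
t 4.15 pos [ 576.6 -224.2  151.6] F [ 0.2 -0.  -0. ] w 0.2 q6 1.17
x [-0.03  -0.016 -0.999] yaw jaw -3.67
roll 0.0023 shift mm [82.7  2.2  5.9]
```

```bash
python3 -m inch '[0,0.013,0.0003,0.001,0,0,0.013,0.0003,0.001,0,0,0.013,0.0003,0.001,0,0,0.013,0.0003,0.001,0,0,0.012,0.0003,0.001,0,0,0.009,0.0003,0.001,0,0,0,0,0,0,0,0,0,0,0]'; python3 -c "
from h import *
plan([576,-231.6,69],-3.8)"
```

```text
time: 4.82
position: [577.0, -228.0, 74.7]
orientation: [-0.504, -0.486, 0.527, -0.483]
force: [0.5, 0.9, 0.9]
gripper_width: -0.1
t 4.82 pos [ 577.  -228.    74.7] F [0.5 0.9 0.9] w -0.1 q6 1.16
x [-0.027 -0.019 -0.999] yaw jaw -3.57
roll 0.0041 shift mm [ 5.8 -0.7  3.5]
```

```bash
python3 -m inch '[0,0.005,0,0.0035,0,0,0,0,0,0,0,0,0.004,0,0,0,0,0.004,0,0,0,0,0.004,0,0,0,0,0.004,0,0,0,0,0.004,0,0]'; python3 -c "
from h import *
plan([610,-233.8,69.5],-3.8)"
```

```text
time: 5.4
position: [598.6, -234.2, 71.6]
orientation: [-0.504, -0.485, 0.527, -0.483]
force: [-1.9, 0.1, -0.3]
gripper_width: 0.0
t 5.40 pos [ 598.6 -234.2   71.6] F [-1.9  0.1 -0.3] w 0.0 q6 1.17
x [-0.025 -0.021 -0.999] yaw jaw -3.65
roll 0.0027 shift mm [ 1.8 11.4 -1.2]
```

```bash
python3 -m inch '[0,0.0005,0.004,-0.0005,0,0,0.0005,0.004,0,0,0,0,0.004,0,0,0,0,0.004,0,0,0,0,0.004,0,0,0,0,0.004,0,0]'; python3 -m inch '[0,0,0.003,0,0,0,0,0.002,0,0]';  python3 -c "
from h import *
plan([610,-233.8,69.5],-3.8)"
```

```text
time: 5.9
position: [625.3, -235.9, 71.4]
orientation: [-0.504, -0.484, 0.527, -0.484]
force: [-1.2, -0.3, 2.6]
gripper_width: 0.1
time: 6.07
position: [631.5, -236.3, 71.4]
orientation: [-0.504, -0.484, 0.527, -0.484]
force: [-1.1, 0.2, 1.7]
gripper_width: -0.4
t 6.07 pos [ 631.5 -236.3   71.4] F [-1.1  0.2  1.7] w -0.4 q6 1.19
x [-0.024 -0.023 -0.999] yaw jaw -3.63
roll 0.003 shift mm [  2.4 -21.5  -1.1]
```

```bash
for i in 1 2 3; do python3 -m inch '[0,0,0.002,0,0,0,0,0.002,0,0]' | egrep 'pos|force'; done
```

```text
position: [635.2, -236.5, 71.3]
force: [-7.1, 0.1, 4.1]
position: [635.1, -236.5, 71.4]
force: [-8.0, 0.1, 5.2]
position: [635.0, -236.5, 71.6]
force: [-6.6, -0.4, 5.2]
```

```bash
python3 -m inch '[0,0,0.004,0,0,0,0,0.004,0,0]' | egrep 'pos|force'; python3 -m inch '[0,0,-0.005,0,0,0,-0.002,-0.006,0,0,0,-0.02,-0.006,0,0,0,-0.025,-0.003,0,0,0,-0.03,0,0,0,0,-0.03,0,0.005,0,0,-0.02,0,0.005,0,0,0,0,0,0]'
python3 - <<'E'
from h import *
plan([443,-113.3,140],-3.8)
p,d,K,T=snap('wrist','w2')
C=cloud(d,K,T,True)
def f(n,x,y,z0,z1,a=22,b=18):
    m=(C[...,2]>z0)&(C[...,2]<z1)&(abs(C[...,0]-x)<a)&(abs(C[...,1]-y)<b)&(d>0)
    if m.sum()>5: q=C[m]; print(n,m.sum(),q.mean(0).round(1),cv2.minAreaRect(q[:,:2].astype(np.float32)))
f('cap',645,-235,74,95,35); f('cell',442,-113,55,90,30,25); f('rack',446,-68,14,27,60,90)
E
```

```text
position: [635.1, -236.5, 71.7]
force: [-11.0, 0.9, 7.9]
time: 7.4
position: [620.8, -240.8, 199.4]
orientation: [-0.496, -0.495, 0.535, -0.472]
force: [-0.2, 0.7, 1.0]
gripper_width: -0.3
t 7.40 pos [ 620.8 -240.8  199.4] F [-0.2  0.7  1. ] w -0.3 q6 1.19
x [-0.063 -0.014 -0.998] yaw jaw -3.74
roll 0.0011 shift mm [  68.6 -181.9 -116.7]
cap 595 [ 659.8 -236.6   81. ] ((660.179931640625, -237.51495361328125), (12.796201705932617, 24.445144653320312), 87.96881866455078)
cell 696 [ 447.8 -116.    68.9] ((442.25701904296875, -115.2413101196289), (14.347089767456055, 38.557708740234375), 85.92223358154297)
rack 6825 [450.4 -86.   19.7] ((444.71099853515625, -82.53857421875), (125.71383666992188, 80.21894836425781), 85.75233459472656)
```

View pics/w2.png

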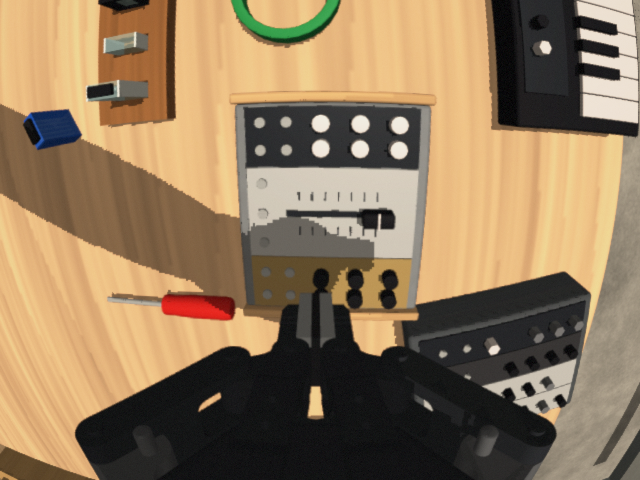

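The wrist view shows the cap now at (380,218), at the far end of its slot. It moved 43 mm to x=660, and the force rose to 11 N at the stop. Now I'll go to the cell, keeping an eye on the tool tilt of about 3.6°.

```bash
python3 -m inch '[1,0,-0.018,-0.0117,0,1,0,-0.018,-0.0117,0,1,0,-0.018,-0.0117,0,1,0,-0.018,-0.0117,0,1,0,-0.018,-0.0117,0,1,0,-0.018,-0.0117,0,1,0,-0.018,-0.0117,0,1,0,-0.015,-0.0117,0,1,0,0,0,0,1,0,0,0,0]'; python3 -c "
from h import *
plan([442.5,-114,140],-4.1)"
```

```text
time: 8.28
position: [475.3, -128.6, 182.2]
orientation: [-0.495, -0.503, 0.536, -0.464]
force: [0.1, -1.5, -0.4]
gripper_width: 85.5
t 8.28 pos [ 475.3 -128.6  182.2] F [ 0.1 -1.5 -0.4] w 85.5 q6 1.25
x [-0.08   0.    -0.997] yaw jaw -3.67
roll 0.0076 shift mm [ 44.7 -30.3 -12.5]
```

```bash
cat > st.py <<'E'
from h import *
s=manip.get_state(); M=Ro.from_quat(s['orientation']).as_matrix(); print(s['position'].round(1),M[:,0].round(3),s['joint_positions'].round(3))
E
python3 -m inch '[1,0,0,0,0,1,0,0,0,0,1,0,0,0,0]'>/dev/null; python3 st.py; python3 -m inch '[1,0.03,0,0,0,1,0.03,0,0,0]'>/dev/null; python3 st.py;python3 -m inch '[1,0,0,0,0,1,0,0,0,0,1,0,0,0,0]'>/dev/null; python3 st.py
```

```text
[ 475.3 -128.6  179.1] [-0.082  0.001 -0.997] [-0.382  0.045 -0.01   1.592 -0.029  1.254]
[ 477.  -131.7  124.7] [-0.068 -0.005 -0.998] [-0.386  0.043 -0.12   1.469 -0.03   1.25 ]
[ 473.7 -131.2  118.4] [-0.079  0.    -0.997] [-0.387  0.05  -0.125  1.468 -0.03   1.25 ]
```

```bash
python3 -m inch '[1,-0.022,0.034,-0.007,0,1,-0.022,0.034,-0.007,0,1,-0.022,0.034,-0.007,0,1,-0.015,0.036,-0.007,0]'>/dev/null; python3 st.py; python3 -m inch '[1,-0.01,0.038,-0.007,0,1,-0.01,0.038,-0.007,0]'>/dev/null; python3 st.py;python3 -m inch '[1,0,0.038,0,0,1,0,0.038,0,0]'>/dev/null; python3 st.py;python3 -m inch '[1,0,0.038,0,0,1,0,0.038,0,0]'>/dev/null; python3 st.py
```

```text
[ 606.1 -109.1  177. ] [-0.112  0.011 -0.994] [-0.276  0.415  0.417  1.684 -0.02   1.367]
[ 683.4 -101.5  193.7] [-0.102  0.008 -0.995] [-0.237  0.65   0.778  1.801 -0.016  1.406]
[ 736.  -105.   195.2] [-0.095  0.007 -0.995] [-0.226  0.884  1.146  1.927 -0.014  1.416]
[ 773.3 -106.5  179.5] [-0.063  0.001 -0.998] [-0.218  1.066  1.42   1.987 -0.012  1.424]
```

```bash
python3 -m inch '[1,0,0.012,0,0]'>/dev/null; python3 st.py; python3 -m inch '[1,-0.005,0.015,0,0,1,-0.005,0.015,0,0]'>/dev/null; python3 st.py
```

```text
[ 774.6 -105.   160.2] [-0.081  0.006 -0.997] [-0.216  1.082  1.405  1.974 -0.011  1.425]
[ 785.2 -104.5  155.6] [-0.062  0.003 -0.998] [-0.213  1.095  1.42   1.956 -0.01   1.428]
```

```bash
python3 -m inch '[1,-0.02,0.03,0,0,1,-0.02,0.03,0,0,1,-0.02,0.03,0,0]'>/dev/null; python3 st.py; python3 -m inch '[1,-0.03,0.02,0,0,1,-0.03,0.02,0,0]'>/dev/null; python3 st.py
```

```text
[ 811.  -102.9  186. ] [ 0.03  -0.011 -0.999] [-0.206  1.057  1.42   1.902 -0.005  1.435]
[ 812.3 -100.3  233.4] [ 0.087 -0.02  -0.996] [-0.204  0.999  1.42   1.902 -0.002  1.437]
```

The out-of-reach trick corrects the tilt and leaves some in reserve against the steady drift. Going back above the cell.

```bash
python3 -m inch '[1,0.002,-0.037,0,0,1,0.002,-0.037,0,0,1,0.002,-0.037,0,0,1,0.002,-0.037,0,0,1,0.004,-0.037,0,0,1,0.004,-0.037,0,0,1,0.006,-0.037,0,0,1,0.006,-0.037,0,0,1,0.006,-0.03,0,0]'>/dev/null; python3 st.py; python3 -c "
from h import *
plan([442.5,-114,140],-4.1)"
```

```text
[576.5 -89.4 234.7] [ 0.216 -0.05  -0.975] [-0.275 -0.048 -0.012  1.384  0.011  1.366]
t 11.20 pos [576.5 -89.4 234.7] F [ 0.1 -0.1  0.8] w 85.3 q6 1.37
x [ 0.216 -0.05  -0.975] yaw jaw -3.69
roll 0.0071 shift mm [  64.6 -149.4   31.9]
```

```bash
python3 -m inch '[1,0.003,-0.03,0.006,0,1,0.003,-0.03,0.006,0,1,0,0,0,0]'>/dev/null; python3 st.py; python3 -m inch '[1,0,0,0,0,1,0,0,0,0]'>/dev/null; python3 st.py
```

```text
[516.9 -98.3 233.6] [ 0.247 -0.06  -0.967] [-0.329 -0.234 -0.186  1.363  0.023  1.312]
[520.1 -99.6 246.4] [ 0.269 -0.068 -0.961] [-0.33  -0.248 -0.177  1.362  0.023  1.312]
```

```bash
python3 -m inch '[1,0.008,0.036,0,0,1,0.008,0.036,0,0,1,0.008,0.036,0,0,1,0.008,0.036,0,0]'>/dev/null; python3 st.py; python3 -m inch '[1,-0.003,0,0,0,1,-0.003,0,0,0,1,-0.003,0,0,0]'>/dev/null; python3 st.py
```

```text
[ 674.3 -110.6  275.1] [ 0.296 -0.076 -0.952] [-0.262  0.129  0.232  1.364  0.004  1.378]
[ 685.4 -110.8  285. ] [ 0.304 -0.076 -0.95 ] [-0.259  0.152  0.276  1.375  0.004  1.379]
```

```bash
python3 -m inch '[1,0.036,0.02,-0.001,0,1,0.036,0.02,-0.001,0,1,0.03,0.012,-0.001,0]'>/dev/null; python3 st.py; python3 -m inch '[1,-0.005,0,0,0,1,-0.008,0,0,0,1,-0.008,0,0,0]'>/dev/null; python3 st.py
```

```text
[ 774.  -119.8  228.7] [ 0.337 -0.084 -0.938] [-0.238  0.338  0.373  1.252 -0.003  1.398]
[ 765.5 -117.3  241.4] [ 0.327 -0.082 -0.942] [-0.238  0.329  0.39   1.289 -0.002  1.398]
```

```bash
for i in 1 2 ; do python3 -m inch '[1,0,0,0,0,1,0,0,0,0]'>/dev/null; python3 st.py; done; python3 -c "
from h import *
s=manip.get_state();print(s['time'],s['dq'].round(3),s['joint_efforts'].round(1))"
```

```text
[ 765.7 -117.4  251.6] [ 0.337 -0.084 -0.938] [-0.238  0.319  0.395  1.292 -0.002  1.398]
[ 766.  -117.7  258.5] [ 0.345 -0.086 -0.935] [-0.238  0.312  0.397  1.293 -0.002  1.398]
13.0333 [-0.002 -0.034  0.011  0.001  0.    -0.001] [  0.  -46.4  34.8  -2.8  -0.    0. ]
```

```bash
python3 -m inch '[0.9,-0.006,-0.035,-0.003,0,0.9,-0.006,-0.035,-0.003,0,0.9,-0.006,-0.035,-0.003,0,0.9,-0.006,-0.035,-0.003,0,0.9,-0.006,-0.035,-0.003,0,0.9,-0.006,-0.035,-0.003,0]'>/dev/null; python3 st.py; python3 -m inch '[0.9,-0.006,-0.035,-0.003,0,0.9,-0.006,-0.035,-0.003,0,0.9,-0.006,-0.03,-0.003,0]'>/dev/null; python3 st.py
```

```text
[558.5 -87.3 214. ] [ 0.352 -0.088 -0.932] [-0.281 -0.258 -0.274  1.184  0.013  1.359]
[453.7 -70.7 193.7] [ 0.354 -0.089 -0.931] [-0.319 -0.559 -0.525  1.233  0.026  1.323]
```

```bash
python3 -m inch '[0.9,-0.012,-0.033,-0.003,0,0.9,-0.012,-0.033,-0.003,0,0.9,-0.012,-0.033,-0.003,0]'>/dev/null; python3 st.py; python3 -m inch '[0.9,-0.012,-0.03,-0.003,0]'>/dev/null; python3 st.py;python3 -m inch '[0.9,-0.012,-0.03,-0.003,0]'>/dev/null; python3 st.py
```

```text
[344.  -52.1 189.4] [ 0.354 -0.09  -0.931] [-0.393 -0.908 -0.701  1.408  0.053  1.253]
[313.7 -45.8 189.5] [ 0.343 -0.086 -0.935] [-0.421 -0.991 -0.725  1.48   0.062  1.225]
[297.9 -41.7 191.8] [ 0.31  -0.077 -0.948] [-0.426 -0.989 -0.709  1.531  0.058  1.22 ]
```

```bash
python3 -m inch '[0.9,-0.01,-0.03,-0.003,0,0.9,-0.01,-0.03,-0.003,0]'>/dev/null; python3 st.py; python3 -m inch '[0.9,-0.01,-0.03,-0.003,0,0.9,-0.01,-0.03,-0.003,0]'>/dev/null; python3 st.py
```

```text
[270.7 -34.3 204.6] [ 0.261 -0.067 -0.963] [-0.431 -0.99  -0.669  1.624  0.048  1.214]
[243.1 -25.7 223.4] [ 0.216 -0.06  -0.975] [-0.431 -0.99  -0.618  1.72   0.036  1.213]
```

```bash
python3 -m inch '[0.9,-0.01,-0.03,-0.003,0,0.9,-0.01,-0.03,-0.003,0]'>/dev/null; python3 st.py; python3 -m inch '[0.9,0.006,0.02,0.003,0,0.9,0.006,0.02,0.003,0]'>/dev/null; python3 st.py;  python3 -m inch '[0.9,0.006,0.02,0.005,0,0.9,0.006,0.02,0.005,0,0.9,0.006,0.02,0.005,0]'>/dev/null; python3 st.py
```

```text
[214.  -15.1 246.8] [ 0.175 -0.055 -0.983] [-0.421 -0.99  -0.558  1.82   0.021  1.223]
[254.1 -24.3 248.6] [ 0.184 -0.06  -0.981] [-0.376 -0.887 -0.524  1.739  0.012  1.268]
[318.3 -44.8 246.7] [ 0.195 -0.064 -0.979] [-0.358 -0.719 -0.461  1.622  0.009  1.284]
```

```bash
python3 -m inch '[0.9,0.012,-0.035,-0.008,0,0.9,0.012,-0.035,-0.008,0,0.9,0.012,-0.035,-0.006,0]'>/dev/null; python3 st.py; python3 -m inch '[0.9,0.012,-0.035,-0.003,0]'>/dev/null; python3 st.py;  python3 -m inch '[0.9,0.012,-0.035,-0.003,0,0.9,0.012,-0.035,-0.003,0]'>/dev/null; python3 st.py
```

```text
[235.4 -20.3 186.4] [ 0.167 -0.055 -0.984] [-0.391 -0.988 -0.687  1.696  0.013  1.252]
[223.9 -14.9 173.2] [ 0.132 -0.05  -0.99 ] [-0.371 -0.99  -0.711  1.709  0.002  1.272]
[204.6  -2.1 152.8] [ 0.075 -0.048 -0.996] [-0.306 -0.99  -0.748  1.728 -0.023  1.341]
```

```bash
python3 -m inch '[0.9,-0.003,0.001,0.035,0,0.9,-0.003,-0.003,0.035,0,0.9,-0.003,-0.006,0.035,0]'>/dev/null; python3 st.py; python3 -m inch '[0.9,0.008,-0.03,-0.017,0,0.9,0.008,-0.03,-0.017,0]'>/dev/null; python3 st.py; python3 -c "
from h import *
plan([442.5,-114,140],-4.1)"
```

```text
[194.2 -85.7 162.3] [ 0.078 -0.039 -0.996] [-0.779 -0.969 -0.721  1.736  0.027  0.804]
[173.7 -76.9 154.7] [ 0.037 -0.025 -0.999] [-0.791 -0.99  -0.741  1.776  0.008  0.823]
t 16.03 pos [173.7 -76.9 154.7] F [-0.5  0.2 -0.1] w 77.1 q6 0.82
x [ 0.037 -0.025 -0.999] yaw jaw -2.43
roll 0.0291 shift mm [ 25.4 270.   17.3]
```

```bash
python3 -m inch '[0.9,0.008,-0.03,-0.02,0,0.9,0.008,-0.03,-0.02,0]'>/dev/null; python3 st.py; python3 -m inch '[1,-0.001,0.025,0.002,0,1,-0.001,0.025,0.002,0,1,-0.001,0.03,0.002,0,1,-0.001,0.03,0.002,0,1,-0.001,0.03,0.002,0,1,0,0.03,0.002,0]'>/dev/null; python3 st.py; python3 -c "
from h import *
plan([442.5,-114,140],-4.1)"
```

```text
[160.8 -50.  149.8] [-0.014 -0.006 -1.   ] [-0.683 -0.99  -0.75   1.818 -0.013  0.943]
[336.3 -60.3 156.8] [-0.003 -0.017 -1.   ] [-0.359 -0.452 -0.473  1.547 -0.017  1.249]
t 16.70 pos [336.3 -60.3 156.8] F [-0.5  0.1  1. ] w 85.5 q6 1.25
x [-0.003 -0.017 -1.   ] yaw jaw -2.14
roll 0.0343 shift mm [ 17.4 109.7  45.7]
```

Tilt is about 1°. On to the cell.

```bash
python3 -m inch '[1,0,0,0,0.034,1,0,0.022,0.009,0,1,0,0.022,0.009,0,1,0,0.022,0.009,0,1,0.002,0.018,0.008,0,1,0.003,0,0,0,1,0,0,0,0]'>/dev/null; python3 st.py
python3 - <<'E'
from h import *
plan([442.5,-114,100],-4.1)
p,d,K,T=snap('wrist','w3')
C=cloud(d,K,T,True)
def f(n,x,y,z0,z1,a=22,b=18):
    m=(C[...,2]>z0)&(C[...,2]<z1)&(abs(C[...,0]-x)<a)&(abs(C[...,1]-y)<b)&(d>0)
    if m.sum()>5: q=C[m]; print(n,m.sum(),q.mean(0).round(1),cv2.minAreaRect(q[:,:2].astype(np.float32)))
f('top',442,-113,64,69.5,30,25);f('stopper',442,-113,71,80,30,25); f('rack',446,-68,14,24,60,90)
E
```

```text
[430.5 -83.9 152.1] [ 0.001 -0.02  -1.   ] [-0.332 -0.188 -0.282  1.47  -0.018  1.278]
t 17.28 pos [430.5 -83.9 152.1] F [-0.8  0.7 -0.5] w 85.5 q6 1.28
x [ 0.001 -0.02  -1.   ] yaw jaw -2.26
roll 0.0322 shift mm [52.7 14.  28.1]
top 561 [ 442.1 -111.9   67.3] ((442.28692626953125, -114.89772033691406), (15.537334442138672, 36.15312957763672), 84.67915344238281)
stopper 535 [ 442.1 -114.3   73.5] ((442.3908386230469, -114.41387939453125), (10.664323806762695, 24.867656707763672), 87.49144744873047)
rack 14633 [445.6 -58.6  19.6] ((445.8100891113281, -69.2848892211914), (152.68597412109375, 78.91634368896484), 85.64234161376953)
```

View pics/w3.png

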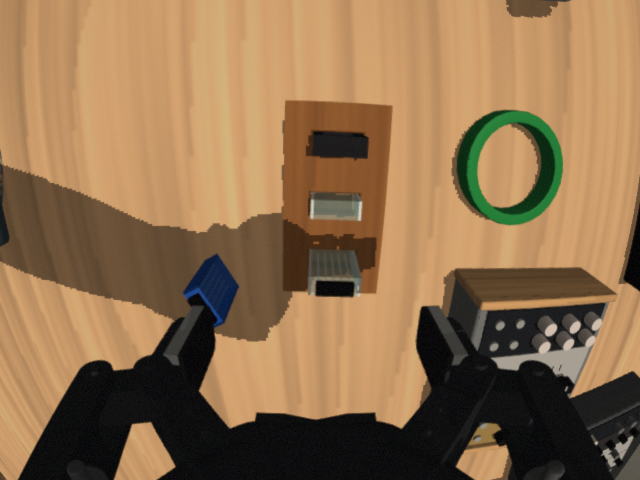

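The wrist view shows the cell (black stopper) at (335,288) and the blue decoy at (212,290), close to the left finger. The cell is at (442.4, −114.4). I'll check how far the decoy reaches and then align.

```bash
python3 - <<'E'
from h import *
z=np.load('pics/w3.npz');C=cloud(z['d'],z['K'],z['T'],True);p=z['p'].astype(int)
m=(p[...,0]>p[...,2]+40)&(z['d']>0)&(C[...,0]<420)
print(C[m].min(0).round(),C[m].max(0).round())
E
python3 -m inch '[0.7,0.004,0.004,0.009,0.032,0.7,0.01,0.004,0.009,0,0.7,0.012,0.004,0.008,0,0.7,0.01,0,0,0,0.7,0,0,0,0]'>/dev/null; python3 st.py;python3 -c "
from h import *
plan([442.4,-114.4,33],-4.2)"
```

```text
[ 333. -150.    1.] [389. -71. 169.]
[ 440.8 -110.   116.1] [ 0.005 -0.022 -1.   ] [-0.379 -0.144 -0.315  1.387 -0.019  1.261]
t 17.75 pos [ 440.8 -110.   116.1] F [0.4 0.5 0. ] w 59.9 q6 1.26
x [ 0.005 -0.022 -1.   ] yaw jaw -3.98
roll 0.0039 shift mm [83.2  1.3  2.4]
```

```bash
python3 -m inch '[0.7,0.012,0.0005,0.001,0,0.7,0.014,0,0.001,0,0.7,0.014,0,0,0,0.7,0.012,0,0,0,0.7,0.006,0,0,0,0.7,0,0,0,0]'>/dev/null; python3 st.py;python3 -c "
from h import *
plan([442.4,-114.4,33],-4.2)"
```

```text
[ 438.5 -113.5   55.2] [ 0.004 -0.022 -1.   ] [-0.388 -0.116 -0.412  1.262 -0.019  1.256]
t 18.25 pos [ 438.5 -113.5   55.2] F [ 0.5  0.3 -1. ] w 59.8 q6 1.26
x [ 0.004 -0.022 -1.   ] yaw jaw -4.21
roll -0.0002 shift mm [22.2  3.8  0.1]
```

```bash
python3 -m inch '[0.7,0.01,0.0025,0,0,0.7,0.009,0.0015,0,0,0.7,0.003,0.001,0,0,0.7,0,0,0,0]'>/dev/null; python3 st.py;python3 -c "
from h import *
plan([442.4,-114.4,33],-4.2)"
```

```text
[ 444.7 -114.7   32.8] [ 0.006 -0.022 -1.   ] [-0.386 -0.085 -0.43   1.211 -0.018  1.259]
t 18.58 pos [ 444.7 -114.7   32.8] F [0.2 0.4 0.2] w 59.7 q6 1.26
x [ 0.006 -0.022 -1.   ] yaw jaw -4.24
roll -0.0007 shift mm [-0.3 -2.3 -0.2]
```

```bash
python3 -m inch '[0.55,0,-0.002,0,0,0.45,0,-0.0005,0,0,0.2,0,0,0,0,0.2,0,0,0,0,0.2,0,0,0,0,0.2,0,0,0,0]' 40; python3 st.py
```

```text
time: 19.08
position: [442.8, -114.8, 33.9]
orientation: [-0.515, -0.473, 0.522, -0.489]
force: [1.0, -0.1, -0.9]
gripper_width: 34.9
[ 442.8 -114.8   33.9] [ 0.008 -0.023 -1.   ] [-0.388 -0.092 -0.435  1.212 -0.018  1.257]
```

```bash
python3 -m inch '[0.2,-0.008,0,0,0,0.2,-0.014,0,0,0,0.2,-0.02,0,0,0,0.2,-0.025,0,0,0,0.2,-0.025,0,0,0,0.2,-0.025,0,0,0,0.2,-0.02,0,0,0,0.2,0,0,0,0]' 40;python3 -c "
from h import *
print(manip.calibration('top')['world_to_cam'][0][:1]); plan([614.5,256,200],9.2)"
```

```text
time: 19.75
position: [439.8, -110.4, 177.8]
orientation: [-0.514, -0.475, 0.522, -0.488]
force: [0.6, -0.6, 0.3]
gripper_width: 35.4
[-0.0202971]
t 19.75 pos [ 439.8 -110.4  177.8] F [ 0.6 -0.6  0.3] w 35.4 q6 1.26
x [ 0.005 -0.021 -1.   ] yaw jaw -4.23
roll -0.2344 shift mm [ -29.   231.1 -333.2]
```

```bash
python3 -m inch '[0.2,-0.015,0,0,-0.117,0.2,-0.015,0,0,-0.117,0.2,-0.003,0.01,-0.02,0,0.2,-0.003,0.016,-0.027,0,0.2,-0.003,0.016,-0.027,0,0.2,-0.003,0.018,-0.027,0,0.2,-0.003,0.018,-0.027,0,0.2,-0.003,0.018,-0.027,0]' 40;python3 -c "
from h import *
plan([614.5,256,200],9.2)"
```

```text
time: 20.42
position: [509.0, 59.8, 223.8]
orientation: [0.453, 0.531, -0.464, 0.546]
force: [0.5, 0.5, -1.8]
gripper_width: 35.3
t 20.42 pos [509.   59.8 223.8] F [ 0.5  0.5 -1.8] w 35.3 q6 1.41
x [ 0.006 -0.026 -1.   ] yaw jaw 9.12
roll -0.0015 shift mm [  19.4  135.5 -177.4]
```

```bash
python3 -m inch '[0.2,0,0.022,-0.029,0,0.2,0,0.022,-0.029,0,0.2,0,0.022,-0.029,0,0.2,0,0.02,-0.026,0,0.2,0,0.015,-0.02,0,0.2,0,0.008,-0.01,0,0.2,0,0,0,0,0.2,0,0,0,0]' 40;python3 - <<'E'
from h import *
plan([614.5,256,200],9.2)
for n in('top','side'): snap(n,n+'2')
s=manip.get_state();print(s['position'].round(1))
p,d,K,T=snap('wrist','w4')
C=cloud(d,K,T,True)
print('reach',[ (k,) for k in []])
t=np.radians(9.2)
a=np.array([np.cos(t),np.sin(t)]);b=np.array([-np.sin(t),np.cos(t)])
Q=(C[...,:2]-[614.5,256]); X=Q@a;Y=Q@b
for nm,m in(('lamp',(Y<-50)&(Y>-160)),('sensor',(Y>50)&(Y<160))):
    m=m&(abs(X)<40)&(C[...,2]>85)&(C[...,2]<140)&(d>0)
    if m.sum()>20: print(nm,m.sum(),'X',np.percentile(X[m],[1,99]).round(1),'Y',np.percentile(Y[m],[1,99]).round(1),'z',np.percentile(C[m][:,2],[1,99]).round(1),cv2.minAreaRect(C[m][:,:2].astype(np.float32)))
m=(abs(X)<30)&(abs(Y)<60)&(C[...,2]>20)&(C[...,2]<30)&(d>0)
print('rail',m.sum(),np.percentile(X[m],[1,50,99]).round(1) if m.sum() else '',cv2.minAreaRect(C[m][:,:2].astype(np.float32)) if m.sum()>9 else '')
E
```

```text
time: 21.08
position: [595.9, 234.0, 211.4]
orientation: [0.449, 0.535, -0.464, 0.546]
force: [-0.3, -1.2, -1.1]
gripper_width: 36.1
t 21.08 pos [595.9 234.  211.4] F [-0.3 -1.2 -1.1] w 36.1 q6 1.68
x [-0.002 -0.026 -1.   ] yaw jaw 9.63
roll 0.0075 shift mm [ 10.8  21.9 -19. ]
[595.6 233.  211.7]
reach []
lamp 565 X [-18.2  16.3] Y [-149.8  -64.4] z [ 94.4 129.6] ((642.1036376953125, 147.89630126953125), (90.25454711914062, 35.37430953979492), 81.14530181884766)
sensor 7143 X [-24.9  24.8] Y [ 65.2 133. ] z [ 96.6 136.2] ((598.6461181640625, 354.29339599609375), (51.615333557128906, 71.59659576416016), 8.876812934875488)
rail 5705 [-19.7  -0.2  19.4] ((614.6532592773438, 256.02410888671875), (40.26974105834961, 120.0863037109375), 8.969728469848633)
```

View pics/w4.png

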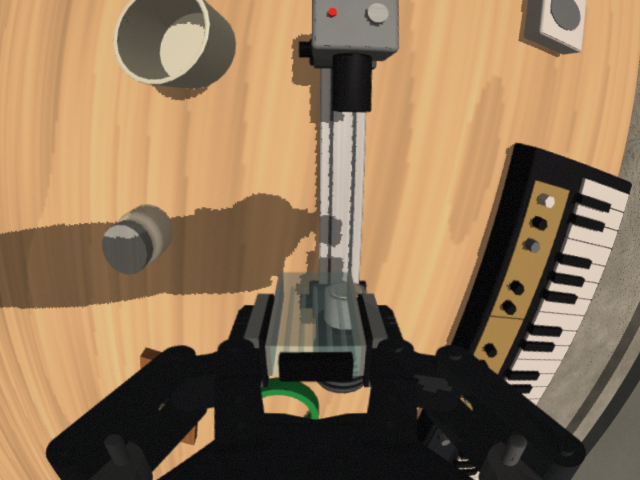

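The cell is held by its frosted sides, with the stopper at (315,365). The sensor nose is at (352,85) and the lamp is below at (345,380). The midpoint (614.4, 256.3) and yaw of 9.0° are confirmed by the rail and both noses at −64.4 and +65.2. Align first, then descend.

```bash
python3 -m inch '[0.2,0.004,0.008,-0.007,0.007,0.2,0.008,0.008,-0.007,0.003,0.2,0.01,0.005,-0.005,0,0.2,0.01,0,0,0,0.2,0.008,0,0,0,0.2,0,0,0,0]' 40;python3 -c "
from h import *
plan([614.3,256.3,101.9],9.0)"
```

```text
time: 21.73
position: [614.0, 249.0, 170.9]
orientation: [0.454, 0.529, -0.468, 0.542]
force: [0.3, -0.3, -1.7]
gripper_width: 35.6
t 21.73 pos [614.  249.  170.9] F [ 0.3 -0.3 -1.7] w 35.6 q6 1.72
x [ 0.001 -0.027 -1.   ] yaw jaw 8.54
roll -0.008 shift mm [68.7  1.7 -9. ]
```

```bash
python3 -m inch '[0.2,0.005,0.001,-0.003,-0.008,0.2,0.01,0,-0.003,0,0.2,0.01,0,-0.002,0,0.2,0.01,0,-0.001,0,0.2,0.008,0,0,0,0.2,0.003,0,0,0]' 40;python3 -c "
from h import *
plan([614.3,256.3,101.9],9.0)"
```

```text
time: 22.23
position: [612.4, 256.6, 119.6]
orientation: [0.451, 0.532, -0.467, 0.544]
force: [-0.9, 0.5, -1.7]
gripper_width: 35.5
t 22.23 pos [612.4 256.6 119.6] F [-0.9  0.5 -1.7] w 35.5 q6 1.72
x [-0.001 -0.028 -1.   ] yaw jaw 9.03
roll 0.0005 shift mm [17.7  2.   0.1]
```

```bash
python3 -m inch '[0.2,0.005,0.001,0,0,0.2,0.004,0.001,0,0,0.2,0.002,0,0,0,0.2,-0.001,0,0,0]' 40;python3 -c "
from h import *
plan([614.3,256.3,101.9],9.0)"
```

```text
time: 22.57
position: [613.3, 256.3, 106.3]
orientation: [0.45, 0.532, -0.468, 0.543]
force: [-0.7, 0.2, -0.9]
gripper_width: 35.5
t 22.57 pos [613.3 256.3 106.3] F [-0.7  0.2 -0.9] w 35.5 q6 1.72
x [-0.004 -0.029 -1.   ] yaw jaw 9.03
roll 0.0005 shift mm [ 4.4  1.  -0. ]
```

```bash
python3 -m inch '[0.2,0.002,0.001,0,0,0.2,0.0005,0,0,0,0.2,-0.0005,0,0,0]' 40;python3 - <<'E'
from h import *
plan([614.3,256.3,101.9],9.0)
p,d,K,T=snap('wrist','w5'); snap('side','s5')
C=cloud(d,K,T,True)
s=manip.get_state();print(s['position'].round(1),s['dq'].round(3))
Q=(C[...,:2]-[614.4,256.3]);t=np.radians(9);X=Q@[np.cos(t),np.sin(t)];Y=Q@[-np.sin(t),np.cos(t)]
m=(abs(X)<15)&(abs(Y)<12)&(C[...,2]>133)&(C[...,2]<155)&(d>0)
if m.sum()>9:print('stopper X',np.percentile(X[m],[2,98]),'Y',np.percentile(Y[m],[2,98]),'z',np.percentile(C[m][:,2],[5,50,95]))
z=np.load('pics/s5.npz')['p'];cv2.imwrite('pics/s5c.png',np.hstack([cv2.resize(z[200:420,80:260],(490,600)),p[250:450,220:420].repeat(3,0).repeat(1,1)[:600]]))
E
```

```text
time: 22.82
position: [615.3, 256.5, 105.4]
orientation: [0.451, 0.532, -0.467, 0.544]
force: [0.1, 0.4, -1.7]
gripper_width: 35.4
t 22.82 pos [615.3 256.5 105.4] F [ 0.1  0.4 -1.7] w 35.4 q6 1.72
x [-0.001 -0.028 -1.   ] yaw jaw 9.02
roll 0.0003 shift mm [ 3.5 -1.  -0.1]
[615.5 256.5 105.7] [-0.     0.    -0.002  0.002 -0.001 -0.001]
stopper X [-14.27722273  13.99127555] Y [-4.87400605  7.23915153] z [134.49910679 142.79092878 146.39779441]
```

View pics/s5c.png

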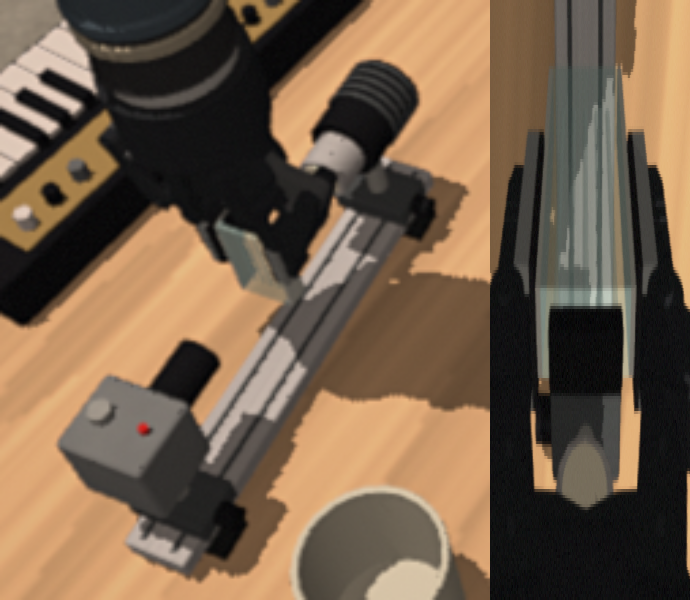

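The cell is upright between the lamp and sensor and clear of both. It is about 3.7 mm too high, and the stopper top at 146 mm agrees.

```bash
python3 -m inch '[0.2,0.003,-0.001,0,0]';  python3 -c "
from h import *
plan([614.3,256.3,101.9],9.0)
manip.snapshot('top');manip.snapshot('top');manip.snapshot('top')
plan([614.3,256.3,101.9],9.0)"
```

```text
time: 23.0
position: [615.2, 256.5, 103.7]
orientation: [0.452, 0.531, -0.466, 0.544]
force: [0.2, -0.8, -0.9]
gripper_width: 35.3
t 23.00 pos [615.2 256.5 103.7] F [ 0.2 -0.8 -0.9] w 35.3 q6 1.72
x [ 0.001 -0.028 -1.   ] yaw jaw 9.01
roll 0.0002 shift mm [ 1.8 -1.  -0. ]
t 23.15 pos [614.2 256.2 102.5] F [ 0.5 -0.2 -0.6] w 35.5 q6 1.72
x [-0.001 -0.028 -1.   ] yaw jaw 9.02
roll 0.0003 shift mm [ 0.6  0.1 -0.1]
```

```bash
python3 -c "
from h import *
manip.job_done(); plan([614.3,256.3,101.9],9.0)"
```

```text
the job is handed in; nothing more can be done
the job is handed in; nothing more can be done
```

I slid the fader up to its far stop, then lifted the cell by its frosted sides. It is held upright in the beam midway between the lamp and the sensor. The job was handed in at about 23 s of the 45 s allowed, with the grip still on.

**Fader:** The cap moved 43 mm and stopped with the push force at 11 N. The wrist picture showed it at the far end of its slot. I did not look at it again after that.

**Cell in the beam:** At the last reading the tool was within about 0.6 mm of its target. That puts the middle of the windows at about z = 105.6 mm against the 105 mm beam. The windows were square to the beam to well under 1°, and the tool was tilted about 1.6°. The last picture, taken about 3 mm higher, showed the cell clear of the lamp and sensor. The finger opening read about 35.5 mm against the 36 mm cell, so the grip was firm.

**What went less well:**
- **Tilt:** the tool's tilt drifted as the arm moved, so I spent about 8 s before the grasp correcting it by commanding poses out of reach. The first try overshot to about 20° before I brought it back.
- **Joint limits:** during that correction, joint 3 read 1.42 and joint 2 read −0.991 against the stated −0.99 limit. That is possibly a hair past the range.
- **State after hand-in:** nothing could be read after the hand-in. I saw no contact with anything other than the fader and the cell, but I did not re-measure the other items.

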